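Lock the adjustable pan rest of the cheese scale

ROBOT

A 6-joint arm with a two-finger parallel gripper is mounted at the origin on the work surface. World frame = base frame: x ahead of the robot, y to its left, z up, the work surface at z = 0. Lengths are in mm, angles in rad, forces in N, time in s.
With the tool pointing down it reaches from about 350 to 775 mm from the base axis. Payload 7.3 kg.
Tool frame: the origin (TCP) lies midway between the tips of the shut fingers; the grasp point (between the pads) lies 19 mm behind it (bot.tcp_to_grasp is the distance from the TCP to the grasp point, in mm); z points along the fingers, y is the line along which they close (so a half turn about z gives the same grasp; the last joint's range is limited). The gripper opens to 92 mm and grips with 3 to 60 N. Pads are 19 mm wide; open, the fingers measure 130 mm over their backs; the gripper's body (75 mm by 190 mm) begins 47 mm behind the grasp point.
Start: joints at [-1.43, 0.342, 1.524, -0, 1.275, -0.146], TCP at [148.536, -503.569, 226.741] pointing down, gripper open.
Joint ranges: [-2.53, 2.53], [-0.77, 2.02], [0.04, 2.7], [-1, 4.14], [0.28, 2.66], [-3.11, 3.11]. Speed limits (rad/s): [2.57, 2.57, 3.14, 3.14, 3.14, 3.14].

INTERFACE

Orientations are given as [roll, pitch, yaw] about the fixed x, y, z axes, in that order (R = Rz(yaw) Ry(pitch) Rx(roll)).
In Python, from plant import bot, viewer gives the robot as it stands. The module is installed in compiled form; this text tells all that it offers.
- The arm moves only by the shell command python3 -m handwheel 'ROWS'. ROWS is text: rows parted by semicolons, each of 7 numbers parted by spaces: the shift along the tool's x, y, z scaled (see below), then the turn, a rotation vector about the tool's x, y, z scaled (see below), then the opening, from -1 (shut) to 1 (fully open), so that 0 is half open. In form: tx ty tz rx ry rz gripper; .... A call has 1 to 8 rows; each row is the pose to reach, as a shift and turn from the pose commanded when the call began, along the tool's axes at that moment, turning the shorter way round; what a row does not reach only later rows make up. The controller multiplies each number of a shift by 10 cm and each number of a turn by pi rad. A row lasts 1/12 s, in which the tool goes at most 41.7 mm and 7.16 degrees, less where a joint would pass 70% of its speed; a pose out of reach is approached as far as the arm can. A call with a number of a shift or a turn outside -1 to 1 is refused whole. A call with a gripper value outside its range is refused whole. The fingers move at their own pace and stop on an object; the grip force is fixed at half the most. Time passes only in rows, so rows that repeat a pose let the fingers close. It gives the time, the measured TCP pose, the force, the opening and the grip force at its end, in the units of the state.
- bot.get_obs(): the state, without advancing time (a new reading comes with each control period).
- viewer.capture(name): name is "scene" or "top" or "wrist"; returns a dict with "frame" (420x560x3 uint8, red, green, blue), "fov_y" (degrees; the focal length in pixels is half the picture's height over the tangent of half this angle, whatever the lens; pixels are square), "cx", "cy" (the principal point, pixels), "T" (4x4, takes a point from camera to world coordinates). Camera axes: x right, y down, z forward; pixel columns grow to the right and rows downward; lengths in mm; the calibration is good to about 2 mm. A picture is of the moment at which its call begins. There is no depth.
- bot.close_job(): hands the job in; it is judged then, once.
Trained networks look in a picture, given as the dict that the camera call returned (one of the last four; its "shot" number tells which), for a name from the list of things; names that differ only in an ending like _2 or _b are one class to them, and where a whole thing is asked for, a point or a joint stands for the part that bears it (a point fixed in the world has none). Each returns a list of dicts, best first, with "score" (0 to 1); they miss things now and then, are a little off and sometimes report something else, mostly with a low value. They report only what shows in the picture. A call takes as long as a camera call.
- viewer.recognise(target, picture): "centre" ([column, row] in pixels, amid what is visible of it).
- viewer.cut_out(target, picture): "pixels" (420x560 bool, what is visible of it) and "centre" ([column, row] in pixels, amid what is visible of it).
The state is a dict: "time": time; "joint_positions": joint angles; "dq": joint speeds; "tau": joint torques, N m; "tool_pos": TCP position; "tcp_rot": TCP orientation; "contact_force": force on the tool from outside, world axes, zero at the start; "moment": the same for the moment, N m; "grip_width": finger opening in mm; "finger_force": force on a finger pad.
Only numpy, scipy, OpenCV 4.12 (cv2) and the standard library are available. Lean on these libraries where they do the work, as an engineer would, in place of code of your own. Each camera call takes 0.05 s, during which the arm holds its last target. There are 200 camera calls.

TASK

The pan is off the cheese scale and its one adjustable pan rest has already been set to height, but the hex jam nut on its stud is still backed off. Run the nut down (clockwise from above) until it bears on the threaded bush and nip it up by about half a flat more, without forcing it further, without turning the rubber-capped stud itself and without disturbing the things lying on the counter; then let go.

Things in the scene. Friction and masses are not known exactly. Their poses are not given: they have to be found in the camera images.
- scale: Fixed counter scale, pan off: blue-grey housing 290 x 350 x 74 mm, key panel to 185 mm on its -x side. X-shaped aluminium spider ending in four pads 38 mm across (tops 101 mm above the counter, 90 mm in x and 120 mm in y off the middle), each with a rest to 157 mm above the counter: three plain slim posts and, on any corner, the adjustable one with the nut. Origin: middle of the underside; z up.
- rest: Adjustable pan rest: a round blackened-steel bush 20 mm across, 22 mm high, fixed on its pad, threaded inside; an M16 stud rises from it and the nut is to be locked down on its top face (z = +22 mm). Origin: on the axis at the foot of the bush, 101 mm above the counter; z up.
- nut_center (a point): Middle of the hex nut (on the axis, half-way up), 24 mm across flats, 27.7 over corners, 13 high; x axis square to one pair of flats, the other pairs 60 degrees either way; z up. Right-hand thread, pitch 2 mm; starts 0.8 to 1.5 mm (0.4 to 0.75 turn) above the bush. Turning it takes 0.08 N m; once it bears 0.4, plus 0.6 per rad; held still, it pushes back 0.6 N m per rad.
- nip (a joint): How far the nut has been turned on after it first bears on the bush, in rad: 0 until then. About 0.5 (half a flat) is right; a whole flat (1.05) would strip the thread. The nut stays where it is left: it springs back only from beyond 0.65, to 0.65.
- stud (a joint): Turn of the stud in rad, 0 at the start; it is to stay so. 16 mm across, with a black rubber cap 20 mm across whose top stands 56 mm above the pad (about 27 mm above the middle of the nut). Stiff (0.3 N m), but turns if its cap is gripped and twisted. Fingers closed on the nut's flats clear cap and bush by 2 mm.
- pan: The scale's stainless pan, 360 x 290 x 27 mm, lying on the counter to the right (-y). Origin: middle of its underside. Leave it.
- wedge: Wedge of hard cheese, 150 x 90 x 85 mm high, on the counter to the left (+y). Origin: on its underside. Leave it.
- knife: Cheese knife with red handle and leaf-shaped blade, 215 mm long, 18 mm high, on the counter to the left. Origin: on its underside where handle and blade meet. Leave it.
- bottle: Small bottle, 64 mm across, 170 mm high, on the counter to the left. Origin: middle of its underside. Leave it.

How it is judged:
By the outcome, as a careful person would: the job done as asked, in the order asked, and still so for the second after the job is handed in, with the robot touching nothing.
It also fails if it takes over 64 s, if anything falls off the work surface, if the arm or the gripper's body presses on something with over 40 N, if the wrist force passes 120 N, or if a joint passes its speed limit or range.

## Working session

There is one attempt and no reset: what is moved stays moved. The work goes in short steps, Python scripts to look and compute and a shell command to move; the robot and the scene stay as the last step left them, time stands still between calls to the robot, and variables do not carry over. Pictures are saved under pics/ and viewed, at most 10 in all, crops included, and the job is handed in when it is done.

```bash
mkdir -p pics
python3 - <<'E'
from plant import bot, viewer
import cv2,numpy as np
o=bot.get_obs()
print({k:np.round(v,3).tolist() for k,v in o.items()})
ims=[]
for n in ["scene","top","wrist"]:
    p=viewer.capture(n); ims.append(p["frame"])
    print(n,p["fov_y"],p["cx"],p["cy"],np.round(p["T"],3).tolist())
    for t in ["nut_center","rest","scale","stud"]:
        print(t,[(np.round(r["centre"]).tolist(),round(r["score"],2)) for r in viewer.recognise(t,p)[:3]])
cv2.imwrite("pics/a.png",cv2.cvtColor(cv2.resize(np.vstack([np.hstack(ims[:2]),np.hstack([ims[2],ims[2]*0])]),(800,600)),cv2.COLOR_RGB2BGR))
E
```

```text
{'time': 0.0, 'joint_positions': [-1.43, 0.343, 1.525, 0.0, 1.275, -0.146], 'dq': [0.0, -0.003, 0.001, 0.0, 0.001, 0.001], 'tau': [-0.002, -43.125, -24.422, 0.072, 0.056, -0.0], 'tool_pos': [148.478, -503.172, 226.043], 'tcp_rot': [-3.14, -0.0, 0.287], 'contact_force': [-0.064, 0.196, -0.595], 'moment': [-0.026, -0.008, 0.036], 'finger_force': 0.0, 'grip_width': 91.609}
scene 47.09916518091376 274.4817301941326 215.94497669215644 [[0.011, 0.563, -0.826, 1646.067], [1.0, 0.005, 0.017, -21.611], [0.014, -0.827, -0.563, 866.313], [0.0, 0.0, 0.0, 1.0]]
nut_center [([460.0, 222.0], 0.74)]
rest [([284.0, 198.0], 0.71)]
scale [([236.0, 238.0], 0.63)]
stud []
top 54.33149061562311 278.5290348518072 203.43176319493745 [[0.034, -0.979, 0.203, 249.47], [-0.999, -0.033, 0.009, -7.823], [-0.002, -0.203, -0.979, 1381.0], [0.0, 0.0, 0.0, 1.0]]
nut_center []
rest [([267.0, 213.0], 0.59)]
scale [([305.0, 207.0], 0.89)]
stud []
wrist 60.3129363720966 278.43677720176254 206.81601467804586 [[0.284, -0.926, -0.249, 215.147], [-0.959, -0.274, -0.074, -484.728], [0.0, 0.26, -0.966, 385.239], [0.0, 0.0, 0.0, 1.0]]
nut_center []
rest []
scale []
stud []
```

View pics/a.png

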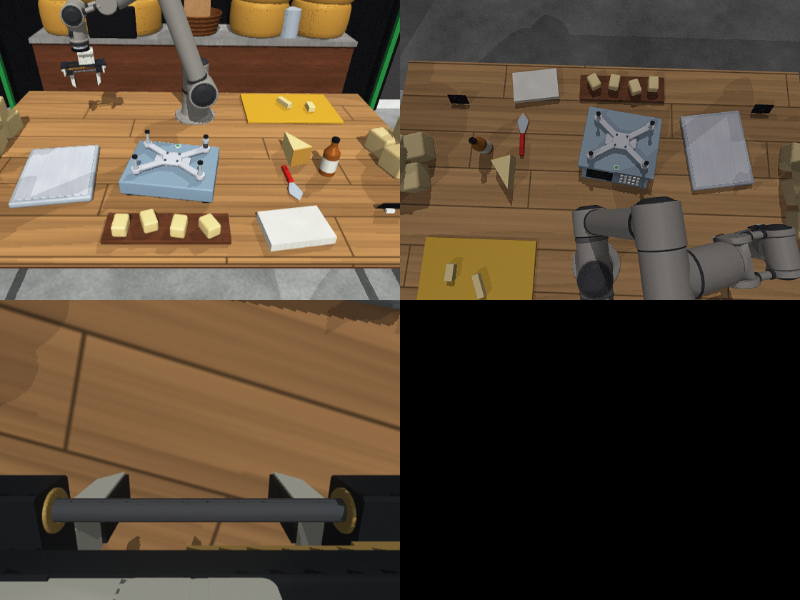

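```bash
cat > h.py <<'E'
from plant import bot, viewer
import cv2,numpy as np
def K(p):
    f=210/np.tan(np.radians(p["fov_y"])/2); return np.array([[f,0,p["cx"]],[0,f,p["cy"]],[0,0,1]])
def proj(p,X):
    X=np.atleast_2d(X); T=np.linalg.inv(p["T"]); c=X@T[:3,:3].T+T[:3,3]; u=c@K(p).T; return u[:,:2]/u[:,2:]
def onz(p,uv,z):
    d=np.asarray(p["T"])[:3,:3]@np.linalg.solve(K(p),[uv[0],uv[1],1]); o=np.asarray(p["T"])[:3,3]; return o+d*(z-o[2])/d[2]
def crop(p,c,h,w,s):
    x=int(max(0,c[0]-w/2));y=int(max(0,c[1]-h/2)); return cv2.resize(p["frame"][y:y+h,x:x+w],(w*s,h*s),interpolation=cv2.INTER_CUBIC)
def save(n,im): cv2.imwrite(n,cv2.cvtColor(im,cv2.COLOR_RGB2BGR))
E
python3 - <<'E'
from h import *
s=viewer.capture("scene");t=viewer.capture("top")
save("pics/b.png",np.hstack([crop(s,(240,235),120,130,3),crop(t,(305,207),120,130,3)]))
for p in (s,t):
  for r in viewer.cut_out("rest",p)[:2]: 
    ys,xs=np.where(r["pixels"]); print(r["score"],r["centre"],xs.min(),xs.max(),ys.min(),ys.max(),onz(p,r["centre"],125))
E
```

```text
0.64 [287.2, 198.1] 285 291 189 205 [465.1785943   38.42155896 125.        ]
0.54 [267.2, 214.0] 263 271 211 220 [474.97339682  37.3249834  125.        ]
```

View pics/b.png

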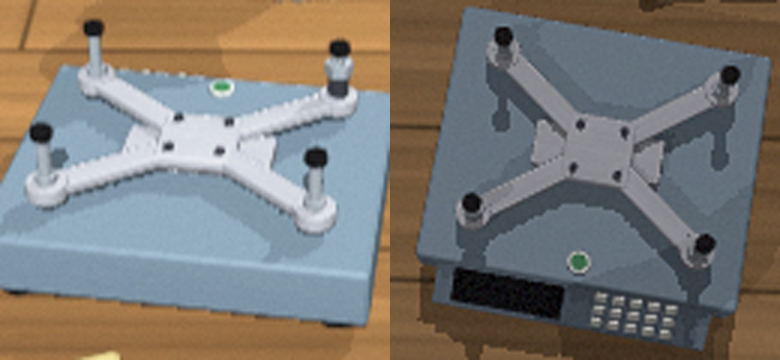

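```bash
R='0.92 -0.86 0 0 0 0 1;0.92 -0.86 0 0 0 0 1;0.92 -0.86 0 0 0 0 1;0.92 -0.86 0 0 0 0 1'
python3 -m handwheel '0.92 -0.86 -0.1 0 0 0 1;0.92 -0.86 -0.1 0 0 0 1;0.92 -0.86 -0.1 0 0 0 1;0.92 -0.86 -0.1 0 0 0 1'
```

```text
time: 1.28
tool_pos: [214.8, -389.9, 237.3]
tcp_rot: [-3.14, -0.002, 0.29]
contact_force: [0.8, -0.6, -0.3]
grip_width: 91.8
finger_force: 0.0
```

```bash
python3 -m handwheel '0.92 -0.86 0 0 0 0 1;0.92 -0.86 0 0 0 0 1;0.92 -0.86 0 0 0 0 1;0.92 -0.86 0 0 0 0 1' | tail -0
python3 -m handwheel '0.92 -0.86 0 0 0 0 1;0.92 -0.86 0 0 0 0 1;0.92 -0.86 0 0 0 0 1;0.92 -0.86 0 0 0 0 1'| tail -0
python3 -m handwheel '0.92 -0.86 0 0 0 0 1;0.92 -0.86 0 0 0 0 1;0.92 -0.86 0 0 0 0 1;0.92 -0.86 0 0 0 0 1'| tail -0
python3 -m handwheel '0.92 -0.86 0 0 0 0 1;0.92 -0.86 0 0 0 0 1;0.92 -0.86 0 0 0 0 1;0.92 -0.86 0 0 0 0 1'
python3 -m handwheel '0 0 0 0 0 -0.3 1;0 0 0 0 0 -0.3 1;0 0 0 0 0 -0.3 1;0 0 0 0 0 -0.3 1;0 0 0 0 0 -0.3 1;0 0 0 0 0 -0.3 1;0 0 0 0 0 -0.3 1;0 0 0 0 0 -0.3 1'
python3 - <<'E'
from h import *
p=viewer.capture("wrist"); o=bot.get_obs(); print(o["joint_positions"],o["tool_pos"],o["tcp_rot"])
for t in ["nut_center","rest"]:
  for r in viewer.cut_out(t,p)[:2]: print(t,r["score"],r["centre"],onz(p,r["centre"],130))
save("pics/c.png",p["frame"])
E
```

```text
time: 2.62
tool_pos: [470.9, 43.4, 236.6]
tcp_rot: [-3.14, -0.003, 0.291]
contact_force: [-1.3, -1.2, -0.6]
grip_width: 91.9
finger_force: 0.0
time: 3.28
tool_pos: [468.2, 37.9, 236.6]
tcp_rot: [3.142, 0.001, 1.235]
contact_force: [0.2, 0.5, -0.1]
grip_width: 91.8
finger_force: 0.0
[-8.21541600e-02  2.32248648e-01  1.65046905e+00 -5.51850849e-04
  1.25883781e+00  2.52111462e-01] [468.22684952  37.93736498 236.6774244 ] [3.14142571e+00 4.99362627e-04 1.23670003e+00]
nut_center 0.88 [283.4, 194.2] [474.26364911  43.37713843 130.        ]
rest 0.71 [281.9, 196.7] [472.56599236  41.9196461  130.        ]Exception ignored on flushing sys.stdout:
BrokenPipeError: [Errno 32] Broken pipe
Exception ignored on flushing sys.stdout:
BrokenPipeError: [Errno 32] Broken pipe
Exception ignored on flushing sys.stdout:
BrokenPipeError: [Errno 32] Broken pipe
```

View pics/c.png

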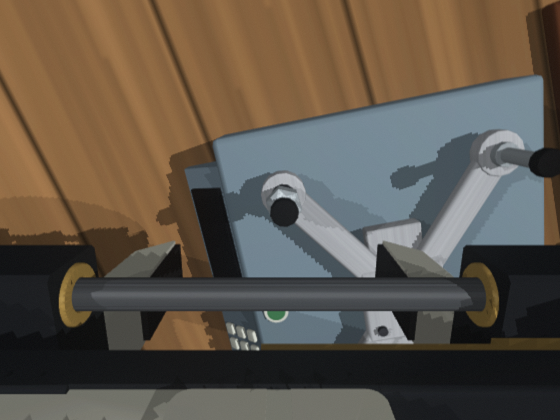

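```bash
python3 -m handwheel '0 0 0 0 0 -0.3 1;0 0 0 0 0 -0.3 1;0 0 0 0 0 -0.3 1;0 0 0 0 0 -0.3 1;0 0 0 0 0 -0.3 1;0 0 0 0 0 -0.3 1;0 0 0 0 0 -0.3 1;0 0 0 0 0 -0.3 1' >/dev/null
python3 -m handwheel '0 0 0 0 0 -0.3 1;0 0 0 0 0 -0.3 1;0 0 0 0 0 -0.3 1;0 0 0 0 0 -0.3 1;0 0 0 0 0 -0.3 1;0 0 0 0 0 -0.3 1;0 0 0 0 0 -0.3 1;0 0 0 0 0 -0.3 1' >/dev/null
python3 -m handwheel '0 0 0.65 0 0 -0.3 1;0 0 0.65 0 0 -0.3 1;0 0 0.65 0 0 -0.3 1;0 0 0.65 0 0 -0.3 1;0 0 0.65 0 0 -0.3 1;0 0 0.65 0 0 -0.3 1;0 0 0.65 0 0 -0.3 1;0 0 0.65 0 0 -0.3 1'
python3 - <<'E'
from h import *
p=viewer.capture("wrist"); o=bot.get_obs(); print(o["joint_positions"],o["tool_pos"],o["tcp_rot"])
for t in ["nut_center","rest"]:
  for r in viewer.cut_out(t,p)[:2]: print(t,r["score"],r["centre"],onz(p,r["centre"],130))
save("pics/d.png",crop(p,(280,210),140,190,4))
E
```

```text
time: 5.43
tool_pos: [468.2, 38.5, 171.7]
tcp_rot: [-3.141, -0.0, -2.223]
contact_force: [-0.1, -0.2, 0.2]
grip_width: 91.9
finger_force: 0.0
[-8.11068341e-02  2.98031740e-01  1.75426527e+00 -3.16616680e-04
  1.08916119e+00 -2.57199328e+00] [468.24677556  38.50092475 171.69439041] [-3.14132810e+00 -1.63810173e-04 -2.22135591e+00]
nut_center 0.69 [272.3, 225.3] [467.9154876   31.60167512 130.        ]
rest 0.56 [273.7, 240.3] [472.91085979  39.44326882 130.        ]
```

View pics/d.png

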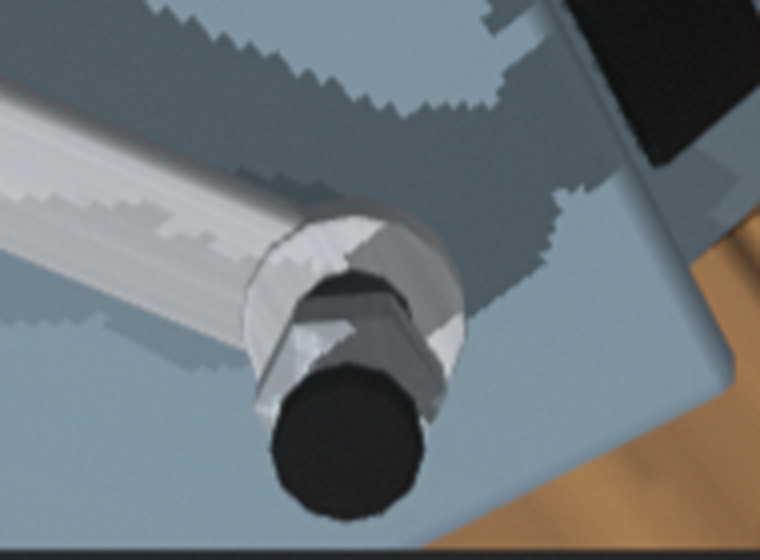

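```bash
cat >> h.py <<'E'
def hexa(c,yaw,z,af=24): a=yaw+np.pi/6+np.arange(6)*np.pi/3; r=af/np.sqrt(3); return np.c_[c[0]+r*np.cos(a),c[1]+r*np.sin(a),np.full(6,z)]
def over(p,c,yaws,zc,cc,h=110,w=130,s=3):
    out=[crop(p,cc,h,w,s)]
    o=np.array([int(max(0,cc[0]-w/2)),int(max(0,cc[1]-h/2))])
    a=np.linspace(0,6.28,60)
    for y in yaws:
        im=out[0].copy()
        for z,col in ((zc+6.5,(255,0,0)),(zc-6.5,(255,255,0))):
            cv2.polylines(im,[np.int32(((proj(p,hexa(c,y,z))-o+.5)*s-.5)*8)],True,col,1,cv2.LINE_AA,3)
        for z,r in ((157,10),(101,19)):
            cv2.polylines(im,[np.int32(((proj(p,np.c_[c[0]+r*np.cos(a),c[1]+r*np.sin(a),a*0+z])-o+.5)*s-.5)*8)],True,(0,255,0),1,cv2.LINE_AA,3)
        cv2.putText(im,"%.0f"%np.degrees(y),(5,20),0,.6,(255,255,255),2)
        out.append(im)
    return out
E
python3 - <<'E'
from h import *
p=viewer.capture("wrist")
a=onz(p,(274,220.3),101);b=onz(p,(272,250.5),157);print(a,b)
c=(a+b)/2
ty=bot.get_obs()["tcp_rot"][2]
o=over(p,c,[ty,ty-.14,ty+.14],130.6,(275,230),80,120)
save("pics/e.png",np.vstack([np.hstack(o[:2]),np.hstack(o[2:])]))
E
```

```text
[470.97504231  36.80589625 101.        ] [470.553233    35.71908416 157.        ]
```

View pics/e.png

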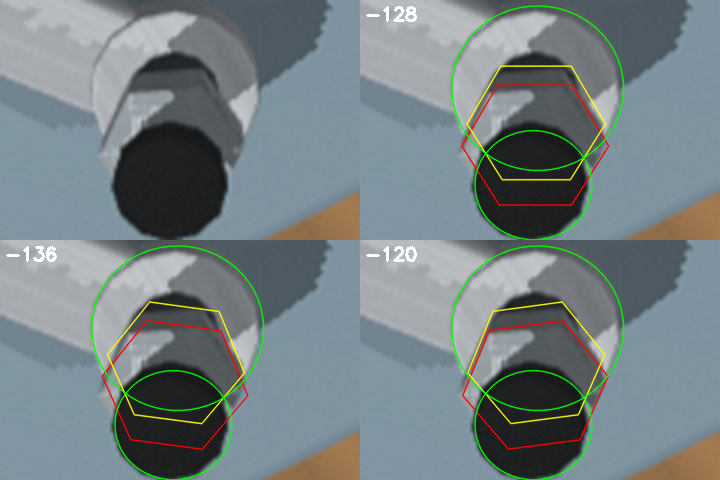

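```bash
python3 -m handwheel '0 -0.034 0 0 0 0.15 1;0 -0.034 0 0 0 0.15 1;0 -0.034 0 0 0 0.15 1;0 -0.034 0 0 0 0.15 1;0 -0.034 0.3 0 0 0.15 1;0 -0.034 0.607 0 0 0.15 1;0 -0.034 0.607 0 0 0.15 1;0 -0.034 0.607 0 0 0.15 1'
python3 - <<'E'
from h import *
p=viewer.capture("wrist"); o=bot.get_obs(); print(o["joint_positions"],o["tool_pos"],o["tcp_rot"],o["moment"])
c=(470.8,36.3)
cc=proj(p,[*c,140])[0]; print(cc)
o=over(p,c,np.radians([-124]),130.6,cc,130,130)
save("pics/f.png",np.hstack(o))
E
```

```text
time: 6.3
tool_pos: [469.9, 36.9, 110.4]
tcp_rot: [3.14, -0.003, -2.7]
contact_force: [0.3, 0.4, 0.7]
grip_width: 91.5
finger_force: 0.0
[-8.43639988e-02  3.81884795e-01  1.82493349e+00 -1.66631209e-04
  9.34891942e-01 -2.09748458e+00] [471.13772215  36.78826604 111.66431216] [-3.14153587e+00 -1.69025264e-04 -2.69916943e+00] [ 0.13910983 -0.13922007 -0.10214518]
[278.08568724 295.11174695]
```

View pics/f.png

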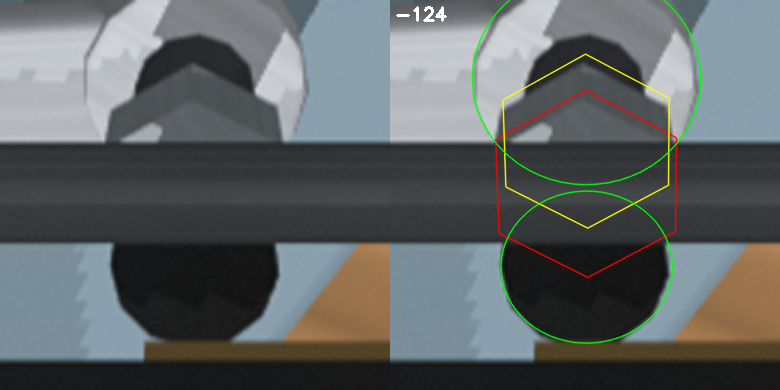

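```bash
python3 -m handwheel '0 0 0 0 0 0 -1;0 0 0 0 0 0 -1;0 0 0 0 0 0 -1;0 0 0 0 0 0 -1;0 0 0 0 0 0 -1;0 0 0 0 0 0 -1;0 0 0 0 0 0 -1;0 0 0 0 0 0 -1'
python3 -m handwheel '0 0 0 0 0 0 -1;0 0 0 0 0 0 -1;0 0 0 0 0 0 -1;0 0 0 0 0 0 -1'
python3 -c "
from h import *
o=bot.get_obs();print(o['moment'],o['tool_pos'],o['tcp_rot'])"
```

```text
time: 7.02
tool_pos: [470.8, 36.9, 111.0]
tcp_rot: [-3.142, -0.0, -2.698]
contact_force: [-0.4, -0.6, -0.6]
grip_width: 43.2
finger_force: 0.0
time: 7.35
tool_pos: [470.8, 36.9, 111.0]
tcp_rot: [-3.141, -0.0, -2.698]
contact_force: [-0.3, 0.2, 0.4]
grip_width: 23.6
finger_force: 30.0
[ 0.08144019 -0.12782734  0.04963567] [470.82908843  36.87394809 110.97642622] [-3.14143718e+00 -4.17296108e-05 -2.69764254e+00]
```

```bash
python3 -m handwheel '0 0 0.003 0 0 0.3 -1;0 0 0.003 0 0 0.3 -1;0 0 0.003 0 0 0.3 -1;0 0 0.003 0 0 0.3 -1;0 0 0.003 0 0 0.3 -1;0 0 0.003 0 0 0.3 -1;0 0 0.003 0 0 0.3 -1;0 0 0.003 0 0 0.3 -1'
python3 -c "
from h import *
for i in range(3):
  viewer.capture('scene');o=bot.get_obs();print(o['moment'],o['tool_pos'],o['tcp_rot'],o['joint_positions'][5],o['tau'][5])"
python3 -m handwheel '0 0 0.003 0 0 0.3 -1;0 0 0.003 0 0 0.3 -1;0 0 0.003 0 0 0.3 -1;0 0 0.003 0 0 0.3 -1;0 0 0.003 0 0 0.3 -1;0 0 0.003 0 0 0.3 -1;0 0 0.003 0 0 0.3 -1;0 0 0.003 0 0 0.3 -1'
python3 - <<'E'
from h import *
for i in range(3):
  p=viewer.capture('wrist');o=bot.get_obs();print(o['moment'],o['tool_pos'],o['tcp_rot'],o['joint_positions'][5],o['tau'][5])
c=(470.8,36.6); cc=proj(p,[*c,140])[0]
save("pics/g.png",np.hstack(over(p,c,[o['tcp_rot'][2]+np.pi/2],130.2,cc,130,130)))
E
```

```text
time: 8.02
tool_pos: [470.8, 38.1, 110.6]
tcp_rot: [3.14, -0.001, 2.636]
contact_force: [-0.0, 6.4, -0.4]
grip_width: 23.6
finger_force: 30.0
[ 0.99333946 -0.33598611 -0.01222651] [470.88000543  38.09653986 110.64757412] [ 3.13978850e+00 -6.93488044e-04  2.63428638e+00] -1.1479453899124155 0.1522848615422845
[ 0.99877274 -0.32517489 -0.04607599] [470.86956172  38.08837362 110.64626274] [ 3.13981387e+00 -7.05607684e-04  2.64021349e+00] -1.1538666259829404 0.7242503017187119
[ 1.01829532 -0.23017067 -0.08868384] [470.87746613  38.08509982 110.66614478] [ 3.13977697e+00 -7.04223194e-04  2.64194165e+00] -1.1556477265855691 0.16472966875880957
time: 8.83
tool_pos: [471.9, 38.7, 110.4]
tcp_rot: [3.139, -0.003, 1.694]
contact_force: [5.5, 9.7, -3.7]
grip_width: 24.0
finger_force: 30.0
[ 1.48138409 -0.86771995 -0.03552606] [471.95062302  38.73747904 110.40860287] [ 3.13862753e+00 -2.65885068e-03  1.69157409e+00] -0.20549361370821045 0.15365172643214464
[ 1.51341727 -0.87995713 -0.06782426] [471.95434846  38.74097168 110.40765119] [ 3.13860970e+00 -2.63362859e-03  1.69747776e+00] -0.2113790945854628 0.7256581820547581
[ 1.57792431 -0.8284439   0.01371664] [471.88558685  38.74526176 110.38239512] [ 3.13875290e+00 -2.68132290e-03  1.69923348e+00] -0.21316759025565368 0.16598149202764034
```

View pics/g.png

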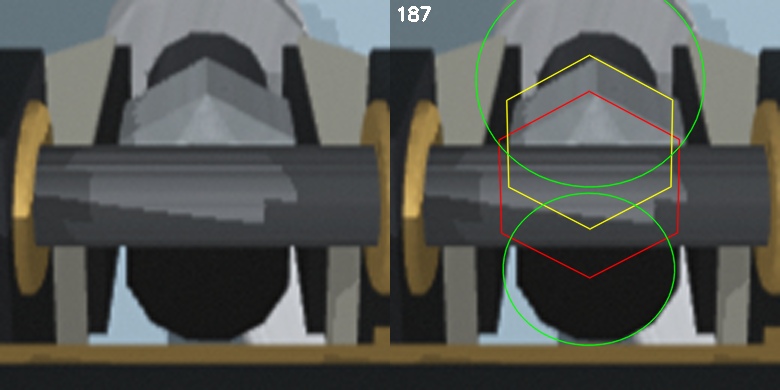

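```bash
cat > m.py <<'E'
from h import *
o=bot.get_obs();print('M',np.round(o['moment'],3),'F',np.round(o['contact_force'],1),'pos',np.round(o['tool_pos'],1),'yaw',round(np.degrees(o['tcp_rot'][2]),1),'q6',round(o['joint_positions'][5],3),'tau6',round(o['tau'][5],3),'t',o['time'],'w',round(o['grip_width'],2),'dq6',round(o['dq'][5],3))
E
python3 -m handwheel '0.003 0.008 0.0007 0 0 0.04 -1;0.006 0.016 0.001 0 0 0.08 -1;0.006 0.016 0.001 0 0 0.11 -1;0.006 0.016 0.0015 0 0 0.14 -1;0.006 0.016 0.0015 0 0 0.155 -1;0.006 0.016 0.0015 0 0 0.169 -1' >/dev/null; python3 m.py
python3 -m handwheel '0 0 0 0 0 0.014 -1;0 0 0 0 0 0.028 -1;0 0 0 0 0 0.042 -1;0 0 0 0 0 0.056 -1'>/dev/null; python3 m.py
python3 -m handwheel '0 0 0 0 0 0.014 -1;0 0 0 0 0 0.028 -1;0 0 0.001 0 0 0.042 -1;0 0 0.001 0 0 0.056 -1'>/dev/null; python3 m.py
```

```text
M [ 0.77  -0.395  0.058] F [ 2.   4.8 -2.2] pos [472.7  38.7 110.2] yaw 66.9 q6 0.322 tau6 -0.474 t 9.4833 w 23.32 dq6 0.513
M [ 0.735 -0.509  0.086] F [ 3.2  4.4 -2.8] pos [472.9  38.6 110.2] yaw 56.8 q6 0.497 tau6 -0.617 t 9.8167 w 23.56 dq6 0.522
M [ 0.599 -0.584  0.031] F [ 3.1  4.3 -3.1] pos [473.1  38.4 110.1] yaw 46.7 q6 0.673 tau6 -0.618 t 10.15 w 24.02 dq6 0.524
```

```bash
python3 -m handwheel '0 0 0 0 0 0.014 -1;0 0 0 0 0 0.028 -1;0 0 0.001 0 0 0.042 -1;0 0 0.001 0 0 0.056 -1'>/dev/null; python3 m.py
python3 -m handwheel '0 0 0 0 0 0.014 -1;0 0 0 0 0 0.028 -1;0 0 0 0 0 0.042 -1;0 0 0 0 0 0.056 -1'>/dev/null; python3 m.py
```

```text
M [ 0.474 -0.624  0.105] F [ 4.2  2.1 -4.5] pos [473.3  38.3 110.1] yaw 36.6 q6 0.849 tau6 -0.617 t 10.4833 w 23.79 dq6 0.525
M [ 0.309 -0.666  0.116] F [ 4.3  2.4 -3.8] pos [473.4  38.1 110. ] yaw 26.6 q6 1.025 tau6 -0.616 t 10.8167 w 24.03 dq6 0.524
```

```bash
python3 -m handwheel '0 0 0 0 0 0.014 -1;0 0 0 0 0 0.028 -1;0 0 0.001 0 0 0.042 -1;0 0 0.001 0 0 0.056 -1'>/dev/null; python3 m.py
```

```text
M [ 0.121 -0.615  0.428] F [ 5.1  1.5 -3.7] pos [473.5  37.9 110. ] yaw 16.5 q6 1.2 tau6 -0.255 t 11.15 w 23.46 dq6 0.522
```

```bash
python3 -m handwheel '0 0 0 0 0 0.014 -1;0 0 0 0 0 0.028 -1;0 0 0 0 0 0.042 -1;0 0 0 0 0 0.056 -1'>/dev/null; python3 m.py
```

```text
M [ 0.005 -0.661  0.566] F [ 4.  -0.9 -3.6] pos [473.5  37.6 110. ] yaw 6.5 q6 1.376 tau6 -0.167 t 11.4833 w 23.37 dq6 0.525
```

```bash
python3 -m handwheel '0 0 0 0 0 0.014 -1;0 0 0 0 0 0.028 -1;0 0 0 0 0 0.042 -1;0 0 0 0 0 0.056 -1;0 0 0 0 0 0.07 -1'>/dev/null; python3 m.py
python3 - <<'E'
from h import *
p=viewer.capture('wrist');o=bot.get_obs()
c=(472,37.4); cc=proj(p,[*c,140])[0]
save("pics/i.png",np.hstack(over(p,c,[o['tcp_rot'][2]+np.pi/2],129.5,cc,130,130)))
E
python3 m.py
```

```text
M [-0.24  -0.676  0.705] F [ 4.  -1.8 -4.5] pos [473.5  37.3 110. ] yaw -6.1 q6 1.596 tau6 -0.041 t 11.9 w 23.87 dq6 0.523
M [-0.191 -0.736  0.658] F [ 5.3 -2.  -3.6] pos [473.5  37.3 110. ] yaw -6.3 q6 1.598 tau6 0.438 t 11.95 w 23.83 dq6 -0.104
```

View pics/i.png

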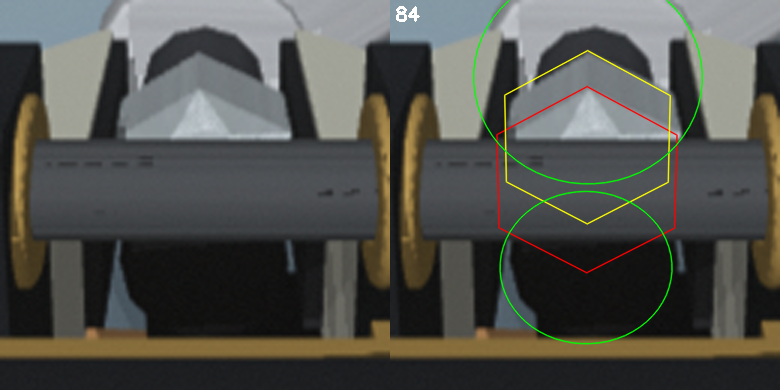

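```bash
python3 -m handwheel '0 0 0 0 0 0.014 -1;0 0 0 0 0 0.018 -1;0 0 0 0 0 0.018 -1;0 0 0 0 0 0.018 -1'>/dev/null; python3 m.py
python3 -m handwheel '0 0 0 0 0 0 0;0 0 0 0 0 0 0.5;0 0 0 0 0 0 0.5;0 0 0 0 0 0 0.5;0 0 0 0 0 0 0.5;0 0 0 0 0 0 0.5;0 0 0 0 0 0 0.5;0 0 0 0 0 0 0.5'; python3 m.py
```

```text
M [-0.282 -0.734  0.62 ] F [ 5.2 -2.7 -4.3] pos [473.5  37.3 110. ] yaw -9.2 q6 1.649 tau6 0.678 t 12.2833 w 23.43 dq6 -0.003
time: 12.95
tool_pos: [472.3, 37.7, 110.0]
tcp_rot: [3.142, 0.0, -0.162]
contact_force: [0.1, 0.3, 0.4]
grip_width: 67.9
finger_force: 0.0
M [ 0.051 -0.008 -0.037] F [0.1 0.3 0.4] pos [472.3  37.7 110. ] yaw -9.3 q6 1.651 tau6 -0.0 t 12.95 w 67.95 dq6 0.001
```

```bash
python3 -m handwheel '0 0 -0.3 0 0 0 0.5;0 0 -0.6 0 0 0 0.5;0 0 -0.6 0 0 0 0.5;0 0 -0.6 0 0 0 0.5;0 0 -0.6 0 0 0 0.5;0 0 -0.6 0 0 0 0.5'
python3 - <<'E'
from h import *
p=viewer.capture('wrist');o=bot.get_obs()
c=(472,37.4); cc=proj(p,[*c,130])[0]
y=o['tcp_rot'][2]+np.pi/2
save("pics/j.png",np.hstack(over(p,c,[y],129.5,cc,110,130)))
E
```

```text
time: 13.45
tool_pos: [471.5, 37.8, 168.9]
tcp_rot: [3.141, 0.002, -0.162]
contact_force: [-0.4, -0.0, -0.2]
grip_width: 68.9
finger_force: 0.0
```

View pics/j.png

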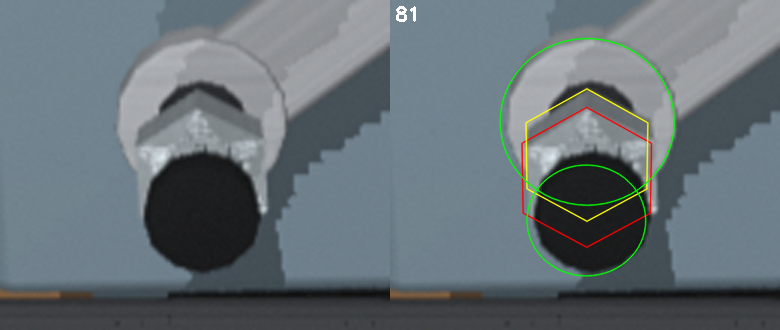

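```bash
python3 -c "
from plant import bot
print(bot.close_job())"
```

```text
the job is handed in; nothing more can be done
None
```

The jam nut is run down onto the bush and nipped up by about 0.5 rad (estimated from wrist torque and turn angle), the gripper let go and clear by 13.5 s, and the job is handed in. The fingers gripped only the nut; I did not separately check that the stud stayed still.

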